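# Hang the hand-held drive on the bench balancer

### The arm

A 6-joint arm with a two-finger parallel gripper is mounted at the origin on a cart in front of the work surface, level with it; the furniture and walls round the work are solid. World frame = base frame: x ahead of the robot, y to its left, z up, the work surface at z = 0. Lengths are in m, angles in rad, forces in N, time in s.
With the tool pointing down it reaches from about 0.2 to 0.875 m from the base axis. Payload 3.4 kg.
Tool frame: the origin (TCP) lies at the very end of the fingers, on their centre line; the grasp point (between the pads) lies 19 mm behind it; z points along the fingers, y is the line along which they close (so a half turn about z gives the same grasp; the last joint's range is limited). The gripper opens to 94 mm and grips with 3 to 60 N. Pads are 16 mm wide; open, the fingers measure 119 mm over their backs; the gripper's body (75 mm by 177 mm) begins 78 mm behind the grasp point.
Start: joints at [-1.429, 0.276, 1.505, -0, 1.361, -0.121], TCP at [0.149, -0.555, 0.205] pointing down, gripper open.
Joint ranges: [-2.89, 2.89], [-0.75, 2.08], [0.22, 2.7], [-1.18, 4.32], [0.11, 2.71], [-2.7, 2.7]. Speed limits (rad/s): [2.57, 2.57, 3.14, 3.14, 3.14, 3.14].

### API

Orientations are given as a rotation vector (axis times angle).
In Python, from plant import env, optics gives the robot as it stands. The module is installed in compiled form; this text tells all that it offers.
- The arm moves only by the shell command python3 -m crank 'ROWS' [OPENING] [FORCE]. ROWS is a JSON object of lists of equal length, an entry for each row: "delta_pos": the shift along the tool's x, y, z in mm, a list of three; "spin": the turn about the tool's z in degrees. A call has 1 to 10 rows; each row shifts and turns the commanded pose from where the row before left it, along the tool's axes as they then stand; what a row does not reach is not made up. A row lasts 1/8 s, in which the tool goes at most 62.5 mm and 10.7 degrees, less where a joint would pass 70% of its speed; a pose out of reach is approached as far as the arm can. A call with a gripper value outside its range is refused whole. OPENING is the closure, from 0 (fully open) to 1 (shut), set as the call begins (- or left out, the last holds). The fingers move at their own pace and stop on an object; FORCE is the grip in N (left out, the last holds). Time passes only in rows, so rows that do not move let the fingers close. It gives the time, the measured TCP pose, the force, the opening and the grip force at its end, in the units of the state.
- env.observe(): the state, without advancing time (a new reading comes with each control period).
- optics.read_camera(name): name is "scene" or "side" or "wrist"; returns a dict with "pixels" (400x640x3 uint8, red, green, blue), "z_map" (400x640 float32, m along the optical axis (not along the pixel's ray), 0 where there is no reading), "fx", "fy", "cx", "cy" (pixels), "xyz" and "attitude" of the camera in the world. Camera axes: x right, y up, looking along -z (the intrinsics and any distortion apply to the point x, -y, -z); pixel columns grow to the right and rows downward; lengths in m; the calibration is good to about 2 mm. A picture is of the moment at which its call begins.
- env.sign_off(): hands the job in; it is judged then, once.
The state is a dict: "clock": time; "joints": joint angles; "qd": joint speeds; "tau": joint torques, N m; "eef_pos": TCP position; "eef_rot": TCP orientation; "force": force on the tool from outside, world axes, zero at the start; "torque": the same for the moment, N m; "width": opening from 0.0 (shut) to 1.0 (fully open); "gripper_force": force on a finger pad.
Only numpy, scipy, OpenCV 4.12 (cv2) and the standard library are available. Lean on these libraries where they do the work, as an engineer would, in place of code of your own. Each camera call takes 0.05 s, during which the arm holds its last target. There are 200 camera calls.

### The job

Take the balancer's black knob, pull the sprung hook down beside the hand-held drive that stands in its cup, and work the hook's lip in under the drive's wire bail, feeling for the height because the telescopic head is set differently each time; the head is delicate, so touch and push it only lightly. Then ease the hook gently all the way up so that the drive hangs from it, clear of the cup, upright and still, and let go. Hold only the knob, never the drive, and do not disturb the other things on the table.

Things in the scene. Friction and masses are not known exactly. Their poses are not given: they have to be found in the camera images.
- balancer: Bench balancer, fixed: round grey foot 110 mm wide, upright 18 mm post, spring drum on top (417 mm high). Origin: post axis at table level, z up. An aluminium arm (22 wide, 14 thick) rides on the post: it turns about it and is pushed up by the spring. At the arm's end, 182 mm from the post axis, a black knob stands on top and a flat steel hook hangs below.
- hook_swivel (a joint): Turn of the arm about the post, rad. At 0 the arm points along the balancer's -x; positive is counter-clockwise from above and carries the hook toward the drive (the balancer's -y side). Range -0.7 to 0.7; turns freely (about 0.3 N at the knob) and stays where left.
- hook_lift (a joint): How far the arm and hook are pulled down, m: 0 fully up (where the spring holds it), 0.125 lowest. Net upward pull about 9.5 N when up, 0.2 N more for each 10 mm down. Let go, it flies up, also with the drive on it; the drive must not rise faster than 0.25 m/s.
- knob_grip (a point): Grip point on the axis of the black knob: upright round knob, 20 mm diameter, 42 mm tall, on a 32 mm washer. The point is 25 mm above the arm's upper face and 20 mm below the knob's top; fingertips 19 mm below it clear the washer by 2 mm. Always 79 mm straight above hook_seat.
- hook_seat (a point): Centre of the hook's seat: top face of its lip. Axes turn with the arm: +x to the post, z up; the lip points to -y (positive swivel). Lip 14 mm wide (x), 8 mm thick (underside 8 mm below this point), from y = +14 to -12 mm. Flat shank at y = +6 to +14 rises to the arm, whose underside is 40 mm above. Seat between shank and nub: 13 mm long (y +6 to -7).
- hook_tip (a point): Upper outer edge of the lip's retaining nub: 12 mm in -y and 5 mm above hook_seat (same axes). The nub is the lip's outermost 5 mm, standing 5 mm above the seat; lip and nub together are 13 mm high.
- drive: Loose hand-held drive, 0.3 to 0.6 kg: white round body, 49 mm diameter, 88 mm high; origin centre of its underside, z up. On a telescopic neck it carries a head: flat round aluminium collar, 76 mm diameter, 6 mm thick, with a wire bail on top. The head's height is NOT measured: it is set 0 to 24 mm up, held by friction. The hook must never load the drive with more than 20 N.
- rest_cup: Grey cup fixed to the table, in which the drive stands upright 40 mm deep: 50 mm high, 66 mm outside (foot 84), 52 mm inside. Origin under its centre at table level; the inner floor is 10 mm above it.
- collar_low (a point): Point on the drive's axis, 103 mm above its underside: where the centre of the collar's upper face would be with the head at its lowest. The real face lies 0 to 24 mm higher (unmeasured, to be felt). The collar reaches 38 mm from the axis, so the lip can be set down on it beside the bar and slid in.
- bar_low (a point): Point on the drive's axis 18 mm above collar_low: underside of the bail's bar with the head lowest; it rises with the collar. Bail of 6 mm wire: level bar along this frame's x (within 0.5 rad of the arm's direction), uprights at x = +-25 mm. The opening under the bar, open to +-y, is 44 mm wide and 18 mm high: lip with nub passes only on or less than 5 mm above the collar.
- jar_right: Specimen jar with lid, 46 mm wide, 52 mm high, on the right of the work; a bystander, origin at its underside.
- jar_left: Specimen jar with lid, 46 mm wide, 52 mm high, on the left of the work; a bystander, origin at its underside.
- petri: Petri dish 91 mm wide, 15 mm high, left of the cup; a bystander, origin at its underside.
- timer: Bench timer 70x64x20 mm, front left; a bystander, origin at its underside.
- tape: Roll of label tape lying flat, 104 mm wide, 25 mm high, on the right; a bystander, origin at its underside.
- marker: Marker pen lying on the table, 136 mm long, 14 mm thick, front right; a bystander, origin at its underside.
There are look-alikes about, which are no part of the job. Of the things that look like the drive, the middle-sized one is meant.

How it is judged:
On the way, in this order (a step that is already met when the one before it is completed fails the run):
1. the hook has been pulled down at least 60 mm with the drive still standing in its cup (value of joint hook_lift above 0.06 m and height (world z) of drive below 0.02 m and horizontal distance between hook_seat and drive above 0.019 m), for 0.1 s.
2. the lip is in under the bail (seat within 18 mm of the drive's axis, still pulled down 50 mm) with the drive in its cup (value of joint hook_lift above 0.05 m and height (world z) of drive below 0.02 m and horizontal distance between hook_seat and drive below 0.018 m), for 0.1 s.
At the end, for the whole second after the job is handed in: The drive hangs on the hook with its underside more than 55 mm above the table (clear of the cup), within 0.2 rad of upright and 25 mm of the hook's seat in plan, at rest (under 0.05 m/s), the hook up again to within 12 mm of its top (height (world z) of drive above 0.055 m and contact force between hook_lift and drive above 1.5 N and angle between drive's own z axis and vertical below 0.2 rad and horizontal distance between hook_seat and drive below 0.025 m and value of joint hook_lift below 0.012 m and linear speed of drive below 0.05 m/s); the robot touches nothing.
It fails at once if the hook loads the drive with more than 20 N (contact force between hook_lift and drive above 20 N).
It fails at once if the drive is let up faster than 0.25 m/s (linear speed of drive above 0.25 m/s).
It fails at once if the gripper touches the drive (contact force between the fingers and drive above 1 N).
It fails at once if a bystander is moved more than 30 mm (distance of any of jar_right, jar_left, petri, timer, tape, marker from where it was at the start of the episode above 0.03 m).
It also fails if it takes over 50 s, if anything falls off the work surface, if the arm or the gripper's body presses on something with over 40 N, if the wrist force passes 120 N, or if a joint passes its speed limit or range.

## Working session

There is one attempt and no reset: what is moved stays moved. The work goes in short steps, Python scripts to look and compute and a shell command to move; the robot and the scene stay as the last step left them, time stands still between calls to the robot, and variables do not carry over. Pictures are saved under pics/ and viewed, at most 10 in all, crops included, and the job is handed in when it is done.

```bash
mkdir -p pics
cat > h.py <<'E'
import numpy as np,cv2
from plant import env,optics
from scipy.spatial.transform import Rotation as R
def cam(n):
    c=optics.read_camera(n); c['n']=n; return c
def Rm(c):
    a=np.array(c['attitude'],float)
    return a if a.shape==(3,3) else (R.from_rotvec(a).as_matrix() if a.size==3 else R.from_quat(a).as_matrix())
def ray(c,u,v):
    d=np.array([(u-c['cx'])/c['fx'],-(v-c['cy'])/c['fy'],-1.]); return Rm(c)@d
def onplane(c,u,v,z):
    d=ray(c,u,v); o=np.array(c['xyz']); return o+d*(z-o[2])/d[2]
def cloud(c):
    v,u=np.mgrid[0:400,0:640]; Z=c['z_map']
    P=np.stack([(u-c['cx'])/c['fx']*Z,-(v-c['cy'])/c['fy']*Z,-Z],-1)
    P=P@Rm(c).T+np.array(c['xyz']); P[Z<=0]=np.nan; return P
def save(c,name): cv2.imwrite('pics/'+name,c['pixels'][:,:,::-1])
E
python3 - <<'E'
from h import *
import pickle
s=env.observe(); print(s)
for n in('scene','side','wrist'):
    c=cam(n); print(n,{k:c[k] for k in c if k not in('pixels','z_map')}); save(c,n+'0.png'); pickle.dump(c,open(n+'0.pkl','wb'))
E
```

```text
{'clock': 0.0, 'joints': array([-1.42898078e+00,  2.76585547e-01,  1.50608558e+00,  5.23960294e-05,
        1.36071226e+00, -1.21008572e-01]), 'qd': array([-0.00064303, -0.00011909, -0.00243257, -0.00015774,  0.00111538,
        0.00065677]), 'tau': array([ 1.31055105e-03, -4.04576111e+01, -2.37228137e+01,  7.01076910e-02,
        3.43458890e-02, -1.40027209e-04]), 'eef_pos': array([ 0.14932072, -0.55470016,  0.20462909]), 'eef_rot': array([-3.11273191e+00, -4.11404158e-01, -5.11817422e-05]), 'force': array([-0.02373608,  1.21523073,  0.57762175]), 'torque': array([ 0.0028762 , -0.05469898, -0.01484429]), 'gripper_force': 0.0, 'width': 1.0002261025527837}
scene {'fx': 394.51255088393486, 'fy': 394.51255088393486, 'cx': 312.5852381931308, 'cy': 199.85275833133448, 'xyz': array([-0.51592094, -0.34805008,  0.92402655]), 'attitude': array([ 0.86831755, -0.61419023, -1.17176663]), 'n': 'scene'}
side {'fx': 485.92326099274294, 'fy': 485.92326099274294, 'cx': 321.43058362212923, 'cy': 199.89228239892302, 'xyz': array([0.10154814, 0.84378902, 1.06133518]), 'attitude': array([ 0.2496489 , -1.08730408, -2.45891147]), 'n': 'side'}
wrist {'fx': 300.73547120912474, 'fy': 300.73547120912474, 'cx': 319.6223911954265, 'cy': 202.50110034559043, 'xyz': array([ 0.22619805, -0.5351111 ,  0.38393289]), 'attitude': array([-0.23849674,  0.18365552, -1.29787861]), 'n': 'wrist'}
```

View pics/scene0.png

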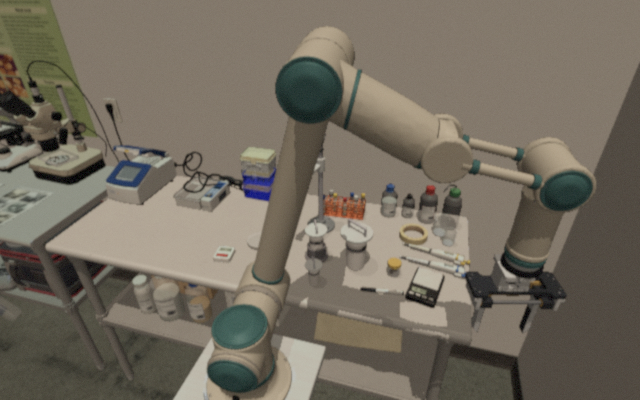

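View pics/side0.png

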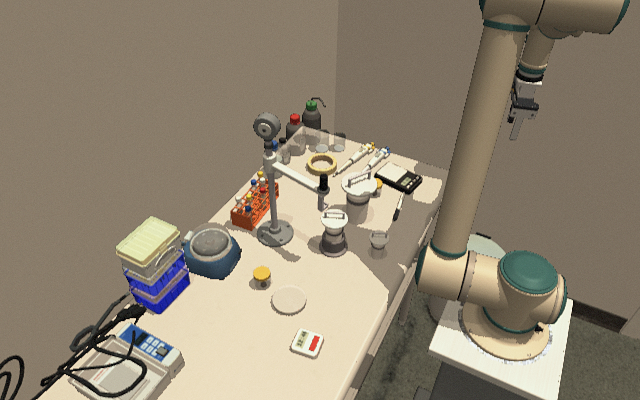

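Side view: the balancer's foot is at (275,232), the black knob at (323,184) and the drum at (266,126). Three things could be taken for the drive:
- (333,228), white and standing in a dark cup
- (358,192), larger
- (379,240), small

The middle-sized one is (333,228). I'll check it in a close crop and measure.

Run:
```python
from h import *
import pickle
c=pickle.load(open('side0.pkl','rb')); 
im=c['pixels'][140:270,230:430,::-1]; cv2.imwrite('pics/crop1.png',cv2.resize(im,None,fx=4,fy=4,interpolation=cv2.INTER_CUBIC)[:600])
P=cloud(c)
for (u,v) in [(323,180),(323,190),(333,215),(333,222),(358,184),(379,236),(300,176),(275,237),(272,210),(322,205)]:
    print(u,v,P[v,u].round(4))
s=pickle.load(open('scene0.pkl','rb')); Q=cloud(s)
for (u,v) in [(316,230),(355,232),(313,265),(321,222)]: print('sc',u,v,Q[v,u].round(4))
# dark knob mask
hsv=cv2.cvtColor(c['pixels'],cv2.COLOR_RGB2HSV)
m=(hsv[...,2]<50); m[:, :305]=0;m[:,340:]=0;m[:165]=0;m[:][205:]=0
v,u=np.nonzero(m);print('knob px',u.mean(),v.mean(),u.min(),u.max(),v.min(),v.max(),np.nanmedian(P[m],0))
```

```text
323 180 [0.4966 0.0541 0.3177]
323 190 [0.4965 0.0535 0.2857]
333 215 [ 0.5067 -0.0318  0.1233]
333 222 [ 0.4954 -0.0092  0.1212]
358 184 [ 0.4901 -0.1598  0.1463]
379 236 [ 0.376  -0.0583  0.0792]
300 176 [0.5741 0.0287 0.2811]
275 237 [0.663  0.0302 0.0147]
272 210 [0.6766 0.0152 0.1057]
322 205 [0.4954 0.0596 0.2415]
sc 316 230 [ 0.4752 -0.0371  0.1336]
sc 355 232 [ 0.4831 -0.1659  0.1456]
sc 313 265 [ 0.3558 -0.0622  0.0903]
sc 321 222 [0.6625 0.0007 0.027 ]
knob px 322.98333333333335 182.29166666666666 318 327 174 190 [0.49760174 0.051387   0.30797897]
```

View pics/crop1.png

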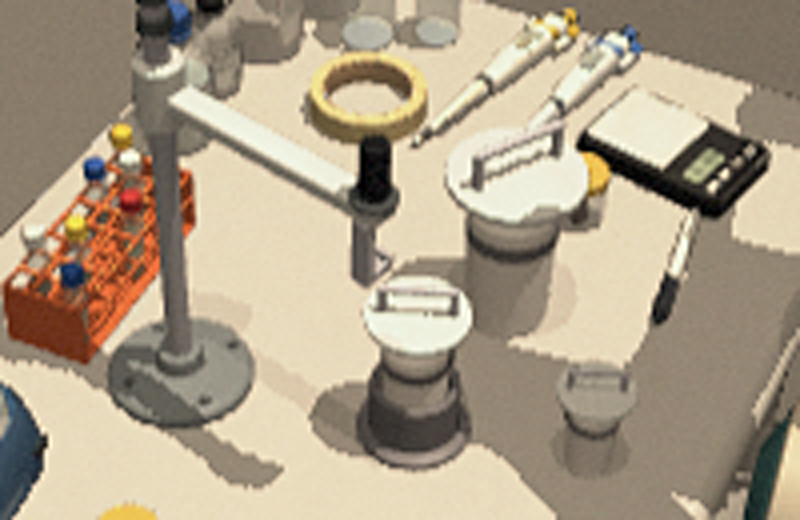

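The crop shows the drive standing in its dark cup (crop 415,330), a bail on its collar and the hook above it. The large look-alike stands to the right and the small one in front. Next I'll measure the geometry.

```bash
cat > meas.py <<'E'
from h import *
from scipy.optimize import least_squares
def circ(p,r):
    f=lambda x:np.hypot(p[:,0]-x[0],p[:,1]-x[1])-r
    s=least_squares(f,p.mean(0)+[0.02,0],loss='soft_l1',f_scale=.002); return s.x,np.abs(s.fun).mean()
def sel(P,c,r,z0,z1):
    m=(np.hypot(P[...,0]-c[0],P[...,1]-c[1])<r)&(P[...,2]>z0)&(P[...,2]<z1); return P[m],m
def drive(P,c):
    q,m=sel(P,c,.05,.112,.139); z=np.median(q[:,2]); q,m=sel(P,c,.05,z-.004,z+.004)
    # collar outline: min enclosing circle of xy
    h=q[:,:2].astype(np.float32); cc,rr=cv2.minEnclosingCircle((h*1000)); 
    b,_=sel(P,c,.032,z+.014,z+.030)
    l=cv2.fitLine((b[:,:2]*1000).astype(np.float32),cv2.DIST_HUBER,0,.01,.01).ravel()
    print('collar z',z,'centre',np.array(cc).round(1),rr,'n',len(q),'bar n',len(b),'zmax',b[:,2].max() if len(b) else 0,'line',l.round(3),'ang',np.degrees(np.arctan2(l[1],l[0])))
E
python3 - <<'E'
from meas import *
import pickle
for n in('side','scene'):
    c=pickle.load(open(n+'0.pkl','rb')); P=cloud(c); print(n,Rm(c)[:,2].round(2))
    drive(P,(.490,-.020))
    o=np.array(c['xyz'])[:2]
    for nm,ctr,rad,r,z0,z1 in (('post',(.677,.012),.025,.009,.05,.24),('knob',(.495,.052),.025,.010,.288,.315),('cup',(.49,-.02),.045,.033,.015,.045)):
        q,_=sel(P,ctr,rad,z0,z1)
        if len(q)<8: print(nm,len(q)); continue
        # start away from camera
        p=q[:,:2]; d=(p.mean(0)-o); d/=np.linalg.norm(d)
        f=lambda x:np.hypot(p[:,0]-x[0],p[:,1]-x[1])-r
        s=least_squares(f,p.mean(0)+d*r*.8,loss='soft_l1',f_scale=.002); print(nm,len(q),s.x.round(4),np.abs(s.fun).mean().round(4))
    q,_=sel(P,(.495,.052),.03,.26,.34)
    if len(q): print('knob ztop',np.percentile(q[:,2],[50,90,97,99]).round(4))
E
```

```text
side [-0.33  0.66  0.67]
collar z 0.11906603742000643 centre [501.8 -27.2] 39.228721618652344 n 343 bar n 45 zmax 0.1456441818313572 line [ 9.20000e-01  3.91000e-01  4.97516e+02 -2.79890e+01] ang 23.032658
post 322 [0.6789 0.006 ] 0.0013
knob 68 [0.5012 0.044 ] 0.001
cup 163 [ 0.5024 -0.0288] 0.0016
knob ztop [0.2868 0.3237 0.325  0.3257]
scene [-0.8  -0.26  0.54]
collar z 0.11901356636533744 centre [499.1 -27.3] 38.28334045410156 n 228 bar n 21 zmax 0.14578921521863064 line [ 9.33000e-01  3.60000e-01  4.93009e+02 -3.05930e+01] ang 21.118135
post 209 [0.6781 0.0073] 0.0017
knob 0
cup 126 [ 0.5012 -0.0269] 0.0015
```

```bash
python3 -m crank '{"delta_pos":[[0,0,-57],[0,0,-57],[0,0,-57],[20,-58,0],[20,-58,0],[20,-58,0],[20,-58,0],[20,-58,0],[20,-58,0],[20,-58,0]],"spin":[9,9,9,0,0,0,0,0,0,0]}' 0
```

```text
clock: 1.4
eef_pos: [0.3709, -0.1852, 0.3764]
eef_rot: [3.124, -0.328, 0.001]
force: [1.0, -0.3, 0.7]
width: 0.999
gripper_force: 0.0
```

```bash
python3 -m crank '{"delta_pos":[[20,-58,0],[20,-58,0],[20,-58,0],[0,0,0]],"spin":[0,0,0,0]}' 0
python3 - <<'E'
from meas import *
c=cam('wrist'); save(c,'w1.png'); s=env.observe(); print(s['eef_pos'],s['eef_rot'],s['force'],c['xyz'])
P=cloud(c)
q,m=sel(P,(.501,.044),.013,.305,.34); print('knob top',len(q)); 
if len(q): print(np.median(q,0),q.min(0),q.max(0))
drive(P,(.5015,-.028))
E
```

```text
clock: 1.9
eef_pos: [0.4662, -0.0255, 0.3756]
eef_rot: [-3.124, 0.315, 0.002]
force: [0.1, -0.1, -0.2]
width: 1.002
gripper_force: 0.0
[ 0.4653104  -0.02757032  0.37581118] [ 3.12504308e+00 -3.19812919e-01 -2.44136236e-03] [-0.4346223  -0.66458486  0.11629803] [ 0.54441945 -0.04281163  0.55474231]
knob top 602
[0.50054139 0.04009683 0.32328226] [0.48918057 0.03276913 0.30508161] [0.50897927 0.05186774 0.32569697]
collar z 0.1184822550793295 centre [499.3 -29.6] 37.93089294433594 n 1984 bar n 177 zmax 0.14412375271216504 line [ 9.19000e-01  3.94000e-01  5.00397e+02 -2.94180e+01] ang 23.192032
```

Run:
```python
from meas import *
c=cam('wrist'); P=cloud(c); s=env.observe()
q,m=sel(P,(.501,.042),.016,.3215,.33); print(np.median(q,0),cv2.minEnclosingCircle((q[:,:2]*1000).astype(np.float32)))
k=np.array([*cv2.minEnclosingCircle((q[:,:2]*1000).astype(np.float32))[0]])/1000
d=np.array([*k,np.median(q[:,2])-.020-.019])-s['eef_pos']
print('tool delta mm',R.from_rotvec(s['eef_rot']).inv().apply(d)*1000)
```

```text
[0.49948517 0.04218188 0.32363161] ((499.0371398925781, 42.729984283447266), 9.68082046508789)
tool delta mm [ 18.90889653 -77.2330191   91.27664282]
```

View pics/w1.png

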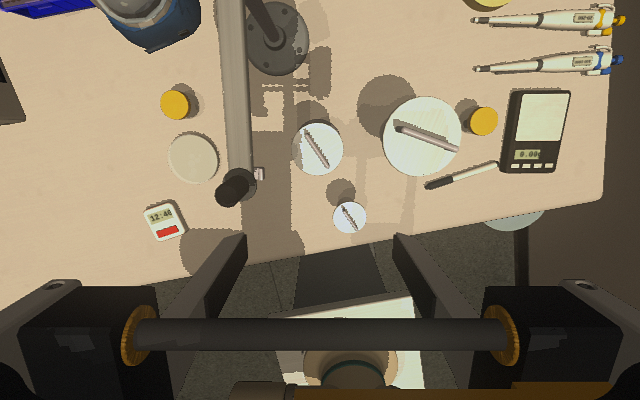

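The wrist view shows the knob at (233,190), the hook lip at (258,173) pointing at the drive, and the drive's collar at (318,148). I'll move over the knob, go down and grip.

```bash
python3 -m crank '{"delta_pos":[[10,-39,0],[9,-38.5,0],[0,0,0],[0,0,30],[0,0,30],[0,0,28],[0,0,0]],"spin":[0,0,0,0,0,0,0]}' 0 && python3 -c "
from h import *
print(env.observe()['eef_pos'],env.observe()['force'])"
```

```text
clock: 2.88
eef_pos: [0.4977, 0.0406, 0.2869]
eef_rot: [3.123, -0.331, -0.007]
force: [0.0, -0.3, 0.7]
width: 1.0
gripper_force: 0.0
[0.49765299 0.04056993 0.28685529] [ 0.03710902 -0.3105544   0.6532912 ]
```

```bash
python3 -m crank '{"delta_pos":[[0,0,0],[0,0,0],[0,0,0],[0,0,0],[0,0,0],[0,0,0]],"spin":[0,0,0,0,0,0]}' 1 40
python3 - <<'E'
from meas import *
s=env.observe(); print(s['eef_pos'],s['eef_rot'],s['force'],s['width']*94)
for n in ('side',):
    P=cloud(cam(n)); q,m=sel(P,(.4995,.043),.06,.15,.27); print(len(q))
E
```

```text
clock: 3.62
eef_pos: [0.4997, 0.0427, 0.2884]
eef_rot: [3.124, -0.326, -0.0]
force: [0.2, 0.2, 1.2]
width: 0.399
gripper_force: 0.0
[0.49968252 0.04274811 0.28842344] [ 3.12447590e+00 -3.26487203e-01 -8.46266617e-05] [0.1914679  0.17990786 1.19116474] 37.46461263241421
138
```

```bash
python3 -m crank '{"delta_pos":[[0,0,0],[0,0,0],[0,0,0],[0,0,0]],"spin":[0,0,0,0]}' 1 40
python3 - <<'E'
from h import *
s=env.observe(); print(s['eef_pos'],s['eef_rot'],s['force'],s['width']*94)
E
```

```text
clock: 4.18
eef_pos: [0.4996, 0.0427, 0.2884]
eef_rot: [-3.124, 0.327, 0.0]
force: [0.2, 0.5, 0.4]
width: 0.204
gripper_force: 40.0
[0.4996469  0.0427475  0.28839375] [-3.12449501e+00  3.26700203e-01  2.32914219e-04] [0.19779117 0.48256721 0.40200802] 19.20623847277895
```

```bash
python3 -m crank '{"delta_pos":[[0,0,10],[0,0,19],[0,0,19],[0,0,19],[0,0,18],[0,0,0],[0,0,0]],"spin":[0,0,0,0,0,0,0]}'
python3 - <<'E'
from h import *
s=env.observe(); print(s['eef_pos'],s['eef_rot'],s['force'],s['width']*94)
E
```

```text
clock: 5.05
eef_pos: [0.4999, 0.0427, 0.2053]
eef_rot: [-3.125, 0.327, -0.003]
force: [-4.2, 0.8, 10.4]
width: 0.207
gripper_force: 40.0
[0.49991437 0.04270518 0.20526633] [-3.12453757  0.32677006 -0.0032985 ] [-4.24646345  0.8361499  10.43283076] 19.430177819397763
```

```bash
python3 -m crank '{"delta_pos":[[0.5,14,0],[0.5,14,0],[0.5,14,0],[0,0,0],[0,0,0]],"spin":[-4.4,-4.4,-4.4,0,0]}'
python3 - <<'E'
from h import *
s=env.observe(); print(s['eef_pos'],s['eef_rot'],s['force'])
e=s['eef_pos'][:2]; print('dist to drive',np.linalg.norm(e-[.4997,-.029]),'R',np.linalg.norm(e-[.6785,.0066]))
c=cam('side'); save(c,'s2.png'); im=c['pixels'][160:270,260:400,::-1]; cv2.imwrite('pics/crop2.png',cv2.resize(im,None,fx=5,fy=5,interpolation=cv2.INTER_CUBIC))
E
```

```text
clock: 5.68
eef_pos: [0.4963, 0.0003, 0.2056]
eef_rot: [3.14, 0.034, 0.005]
force: [-3.6, -0.0, 11.1]
width: 0.208
gripper_force: 40.0
[4.96257854e-01 3.10961569e-04 2.05626683e-01] [3.14026559 0.0339148  0.00492509] [-3.59313930e+00 -2.62657420e-03  1.10635636e+01]
dist to drive 0.02951238449497635 R 0.18235062888861397
```

View pics/crop2.png

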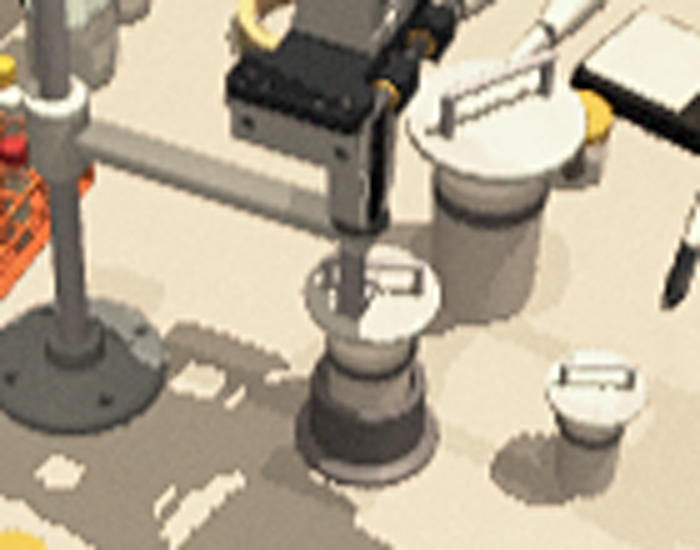

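The hook (crop 352,295) stands over the collar on the near side of the bail, with the arm clear above it. Now I'll feel downward.

```bash
python3 -m crank '{"delta_pos":[[0,0,4],[0,0,4],[0,0,2],[0,0,0],[0,0,0]],"spin":[0,0,0,0,0]}'; python3 -m crank '{"delta_pos":[[0,0,1],[0,0,0]],"spin":[0,0]}';python3 -m crank '{"delta_pos":[[0,0,1],[0,0,0]],"spin":[0,0]}'
```

```text
clock: 6.35
eef_pos: [0.4963, 0.0005, 0.1956]
eef_rot: [3.14, 0.035, 0.005]
force: [-4.1, -0.6, 10.9]
width: 0.206
gripper_force: 40.0
clock: 6.6
eef_pos: [0.4963, 0.0005, 0.1947]
eef_rot: [3.14, 0.035, 0.005]
force: [-3.8, -0.1, 11.5]
width: 0.203
gripper_force: 40.0
clock: 6.85
eef_pos: [0.4964, 0.0005, 0.1937]
eef_rot: [3.14, 0.034, 0.005]
force: [-3.7, -0.1, 10.1]
width: 0.206
gripper_force: 40.0
```

```bash
python3 -c "
from h import *
print(env.observe()['eef_pos'],env.observe()['force'])"; python3 -m crank '{"delta_pos":[[0,0,0.7],[0,0,0]],"spin":[0,0]}'
```

```text
[4.96359113e-01 4.72484279e-04 1.93677224e-01] [-3.68593799 -0.09343291 10.08402848]
clock: 7.1
eef_pos: [0.4964, 0.0005, 0.193]
eef_rot: [3.14, 0.035, 0.005]
force: [-3.6, -0.9, 11.8]
width: 0.209
gripper_force: 40.0
```

```bash
for i in 1; do python3 -m crank '{"delta_pos":[[0,0,0.7],[0,0,0]],"spin":[0,0]}'|grep -E "pos|force: \["; done; python3 -m crank '{"delta_pos":[[0,0,0.7],[0,0,0]],"spin":[0,0]}'|grep -E "pos|force: \["
```

```text
eef_pos: [0.4964, 0.0005, 0.1923]
force: [-3.3, -0.5, 11.9]
eef_pos: [0.4964, 0.0005, 0.1916]
force: [-3.2, 0.1, 11.9]
```

```bash
python3 -m crank '{"delta_pos":[[0,0,0.7],[0,0,0]],"spin":[0,0]}'|grep -E "pos|force: \["
```

```text
eef_pos: [0.4964, 0.0005, 0.1909]
force: [-3.3, -0.6, 11.7]
```

```bash
python3 -m crank '{"delta_pos":[[0,0,0.7],[0,0,0]],"spin":[0,0]}'|grep -E "pos|force: \["
```

```text
eef_pos: [0.4964, 0.0005, 0.1902]
force: [-3.8, -0.2, 11.0]
```

```bash
python3 -m crank '{"delta_pos":[[0,0,0.6],[0,0,0]],"spin":[0,0]}'|grep -E "pos|force: \["
```

```text
eef_pos: [0.4964, 0.0005, 0.19]
force: [-4.6, 0.1, 13.4]
```

```bash
python3 -m crank '{"delta_pos":[[0,0,0.6],[0,0,0]],"spin":[0,0]}'|grep -E "pos|force: \["
```

```text
eef_pos: [0.4964, 0.0006, 0.19]
force: [-4.4, 0.5, 15.8]
```

```bash
python3 -m crank '{"delta_pos":[[0,0,0.6],[0,0,0]],"spin":[0,0]}'|grep -E "pos|force: \["
```

```text
eef_pos: [0.4965, 0.0007, 0.1899]
force: [-6.1, -0.2, 19.4]
```

Contact felt at TCP z = 0.190, which matches the camera's collar height. I'll back off to about 2 mm above it and slide in.

```bash
python3 -m crank '{"delta_pos":[[0,0,-3.6],[0,0,0],[0.1,6,0],[0.1,6,0],[0,0,0]],"spin":[0,0,-1.9,-1.9,0]}'|grep -E "pos|force: \["
```

```text
eef_pos: [0.4972, -0.0118, 0.1921]
force: [-3.6, -0.1, 12.6]
```

```bash
python3 -m crank '{"delta_pos":[[0.1,4,0],[0.1,4,0],[0,0,0]],"spin":[-1.3,-1.3,0]}'|grep -E "pos|force: \["
```

```text
eef_pos: [0.4981, -0.0197, 0.192]
force: [-3.1, -0.8, 11.8]
```

```bash
python3 -m crank '{"delta_pos":[[0.1,3.2,0],[0.1,3.2,0],[0.1,3.1,0],[0,0,0],[0,0,0]],"spin":[-1,-1,-1,0,0]}'|grep -E "pos|force: \["
python3 - <<'E'
from meas import *
s=env.observe(); e=s['eef_pos'][:2]; print(e,s['force'],np.linalg.norm(e-[.4997,-.029]))
c=cam('side'); save(c,'s3.png'); im=c['pixels'][160:270,260:400,::-1]; cv2.imwrite('pics/crop3.png',cv2.resize(im,None,fx=5,fy=5,interpolation=cv2.INTER_CUBIC))
P=cloud(c); q,m=sel(P,(.4997,-.029),.05,.105,.1225); print(cv2.minEnclosingCircle((q[:,:2]*1000).astype(np.float32)))
E
```

```text
eef_pos: [0.4997, -0.0291, 0.192]
force: [-3.6, -0.9, 10.6]
[ 0.49966722 -0.02907788] [-3.60367731 -0.91399393 10.58046886] 8.450273288080582e-05
((502.79473876953125, -27.421751022338867), 40.687835693359375)
```

View pics/crop3.png

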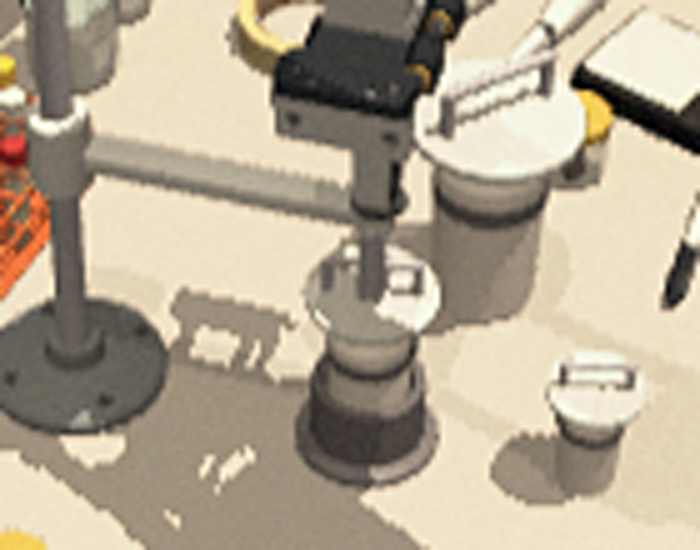

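The hook's shank is against the bail (crop 372,270) and the lip is in under the bar, with the drive still in its cup. I'll ease it up.

```bash
python3 -m crank '{"delta_pos":[[0,0,-2],[0,0,-2],[0,0,-1.5],[0,0,-1],[0,0,-1],[0,0,-1],[0,0,-1],[0,0,-1],[0,0,0],[0,0,0]],"spin":[0,0,0,0,0,0,0,0,0,0]}'|grep -E "pos|force: \["
```

```text
eef_pos: [0.4995, -0.0289, 0.2016]
force: [-2.7, -0.7, 6.6]
```

```bash
python3 -m crank '{"delta_pos":[[0,0,-1],[0,0,-1],[0,0,-1],[0,0,-1],[0,0,0]],"spin":[0,0,0,0,0]}'|grep -E "pos|force: \["
```

```text
eef_pos: [0.4994, -0.0289, 0.2055]
force: [-2.0, -1.6, 5.8]
```

The load has gone onto the hook (about 5 N). I'll keep raising it.

```bash
python3 -m crank '{"delta_pos":[[0,0,-3],[0,0,-4],[0,0,-4],[0,0,-4],[0,0,-4],[0,0,-4],[0,0,-4],[0,0,-3],[0,0,0],[0,0,0]],"spin":[0,0,0,0,0,0,0,0,0,0]}'|grep -E "pos|force: \["
python3 - <<'E'
from meas import *
c=cam('side'); im=c['pixels'][140:270,250:410,::-1]; cv2.imwrite('pics/crop4.png',cv2.resize(im,None,fx=4,fy=4,interpolation=cv2.INTER_CUBIC))
E
```

```text
eef_pos: [0.4992, -0.0288, 0.2355]
force: [-3.0, -0.6, 6.6]
```

View pics/crop4.png

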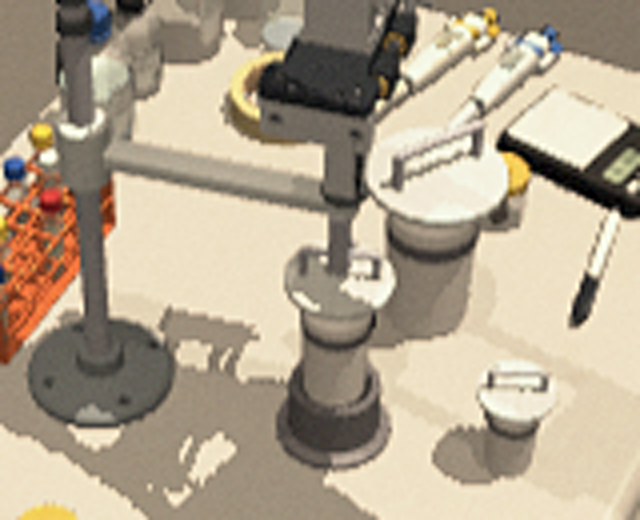

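The drive has risen upright out of the cup (crop 338,350) and hangs on the hook.

```bash
python3 -m crank '{"delta_pos":[[0,0,-3],[0,0,-4],[0,0,-5],[0,0,-5],[0,0,-5],[0,0,-5],[0,0,-5],[0,0,-5],[0,0,-4],[0,0,-3]],"spin":[0,0,0,0,0,0,0,0,0,0]}'|grep -E "pos|force: \["; python3 -m crank '{"delta_pos":[[0,0,-2],[0,0,-2],[0,0,-1],[0,0,0],[0,0,0],[0,0,0]],"spin":[0,0,0,0,0,0]}'|grep -E "pos|force: \["
```

```text
eef_pos: [0.4989, -0.0284, 0.2785]
force: [-2.2, -0.7, 4.5]
eef_pos: [0.4989, -0.0284, 0.2833]
force: [-3.6, -0.3, 5.5]
```

```bash
python3 -m crank '{"delta_pos":[[0,0,-1],[0,0,-1],[0,0,-1],[0,0,-1],[0,0,0],[0,0,0]],"spin":[0,0,0,0,0,0]}'|grep -E "pos|force: \["; python3 -m crank '{"delta_pos":[[0,0,-1],[0,0,-0.5],[0,0,0],[0,0,0]],"spin":[0,0,0,0]}'|grep -E "pos|force: \["
```

```text
eef_pos: [0.4989, -0.0283, 0.287]
force: [-4.3, -2.0, 2.7]
eef_pos: [0.499, -0.0282, 0.2882]
force: [-0.1, -1.1, -2.6]
```

```bash
python3 -m crank '{"delta_pos":[[0,0,0],[0,0,0],[0,0,0]],"spin":[0,0,0]}' 1 5|grep -E "pos|force"; python3 -m crank '{"delta_pos":[[0,0,0],[0,0,0],[0,0,0],[0,0,0],[0,0,0],[0,0,0]],"spin":[0,0,0,0,0,0]}' 0.4|grep -E "pos|force|width"
python3 - <<'E'
from h import *
c=cam('side'); im=c['pixels'][110:270,240:410,::-1]; cv2.imwrite('pics/crop5.png',cv2.resize(im,None,fx=3.5,fy=3.5,interpolation=cv2.INTER_CUBIC))
E
```

```text
eef_pos: [0.4992, -0.0282, 0.2885]
force: [-0.8, -0.6, -5.3]
gripper_force: 5.0
eef_pos: [0.4991, -0.0284, 0.2888]
force: [0.1, -0.6, 0.6]
width: 0.599
gripper_force: 0.0
```

View pics/crop5.png

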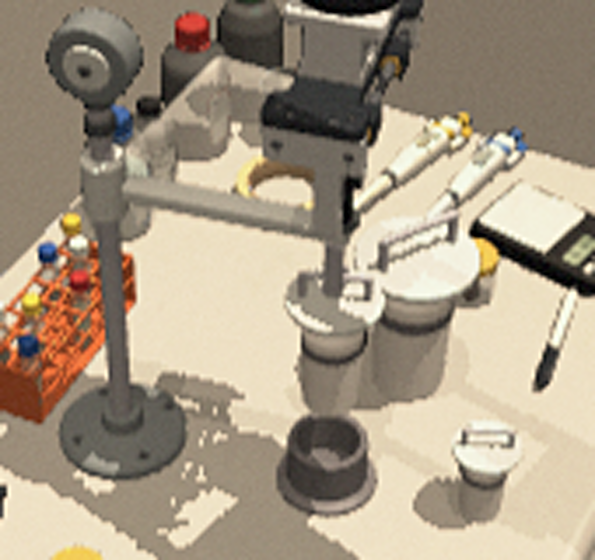

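The drive hangs upright above the empty cup (crop 335,345). I'll back the gripper straight up and let the drive settle.

```bash
python3 -m crank '{"delta_pos":[[0,0,-15],[0,0,-25],[0,0,-30],[0,0,-20],[0,0,0],[0,0,0],[0,0,0],[0,0,0],[0,0,0],[0,0,0]],"spin":[0,0,0,0,0,0,0,0,0,0]}'|grep -E "clock|pos|force"; python3 -m crank '{"delta_pos":[[0,0,0],[0,0,0],[0,0,0],[0,0,0],[0,0,0],[0,0,0],[0,0,0],[0,0,0],[0,0,0],[0,0,0]],"spin":[0,0,0,0,0,0,0,0,0,0]}'|grep clock
python3 - <<'E'
from meas import *
a=cam('side'); P=cloud(a); b=cam('side')
sub=(slice(150,260),slice(290,380)); print('motion',np.abs(a['pixels'][sub].astype(int)-b['pixels'][sub]).mean())
q,m=sel(P,(.499,-.028),.045,.19,.22); z=np.median(q[:,2]); A=np.c_[q[:,:2],np.ones(len(q))]
q2,_=sel(P,(.499,-.028),.045,.095,.18); print('collar z',z,'body zmin',q2[:,2].min())
q3=q[np.abs(q[:,2]-z)<.008]; pl=np.linalg.lstsq(np.c_[q3[:,:2],np.ones(len(q3))],q3[:,2],rcond=None)[0]; print('tilt',pl[:2],len(q3))
q4,_=sel(P,(.499,-.028),.02,.30,.335); print('knob top',q4[:,2].max() if len(q4) else None)
print(cv2.minEnclosingCircle((q3[:,:2]*1000).astype(np.float32)))
E
```

```text
clock: 19.38
eef_pos: [0.499, -0.0283, 0.3786]
force: [0.8, 1.1, -0.1]
gripper_force: 0.0
clock: 20.62
motion 1.8873063973063973
collar z 0.20608367337651423 body zmin 0.09851597425504977
tilt [ 0.0235373  -0.01378058] 360
knob top 0.3267508326092077
((498.86065673828125, -25.918838500976562), 39.6113395690918)
```

```bash
python3 -c "
from plant import env
print(env.sign_off())"
```

```text
the job is handed in; nothing more can be done
None
```

I handed in the job at about 21 s with the drive hanging upright on the raised hook, its underside about 98 mm above the table and clear of the cup, and the gripper let go; the hand-in returned no verdict.

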